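# Open the safety filler cap of a steam cleaner

## Task

The steam cleaner has to be refilled: push its spring-loaded safety cap straight down until you feel it seat, keep it down while you turn it anticlockwise to its stop, then lift it out without letting it spring away. Stand it upright, inside the steel tray, and let go. Do not force anything: press only as hard as it needs, and leave the other things on the bench where they are.

Things in the scene. Friction and masses are not known exactly. Their poses are not given: they have to be found in the camera images.
- cap_grip (a point): Middle of the grip bar of the black filler cap (loose, 150 g, 65 mm tall overall, z up, x along the bar). The bar is 44 long (x), 13 thick (y), 22 tall: 11 mm below to 11 mm above this point. It stands on the flat top of the round cap body, diameter 58, 13 thick. Under that, a sprung rubber sleeve of diameter 43 bears on the neck. The spring pushes the cap up against its catch.
- cap_foot (a point): Centre of the foot of the cap's stem, 54 mm below cap_grip, same axes; the cap stands on it when put down. The stem has diameter 26 and, at the foot, two lugs in line with the bar, 8 wide, 5 tall, reaching 20 mm from the axis. Locked, the foot is 14 mm below the neck's top face, and a spring-held catch keeps the cap from turning or coming up.
- neck (a point): Centre of the top face of the filler neck's grey collar (diameter 64), 216 mm above the bench; axes as cleaner. Cap locked: cap_grip is 40 mm above. Pushing down takes 5 N at first, 10 N deeper, then meets a firm rubber seat (+30 N per mm), 2.8 to 12.8 mm down: unseen, different each time. Lugs clear the catch from 0.8 mm before the seat. Push 12 to 15 N; over 18 N harms the seat.
- open_mark (a point): Moulded mark on the collar's side, 35 mm from its axis, 8 mm below its top, towards +30 degrees in the cleaner's frame, where the slots are. Locked, the bar points to -30 degrees (within 2). Held down at the seat, the cap turns 60 degrees anticlockwise (from above), bar to this mark within 5 degrees; a stop follows. Then it springs up 4 mm and lifts straight out, free 18 mm above locked height.
- cleaner: White steam cleaner with grey tub and black wheels, 350 long (x), 235 wide (y), deck 185 high, fixed. Origin: centre of its underside. +x points to its carrying handle (black arch, top 222 high, 155 mm behind the neck); its -x end, with hose socket, small dial and rocker switch (25 mm over the deck at most, 100 mm from the neck), faces the robot. The neck is 40 mm from the centre towards -x.
- tray: Shallow open steel tray, loose, 0.7 kg, 170 (x) by 130 (y), 18 high, walls and floor 3 mm. Origin: centre of its underside. It stands on the bench to the left or to the right of the steam cleaner.
- jar: Bystander: glass jar with steel lid, diameter 90, 150 high, on the other side from the tray. Origin at its underside, as for all bystanders.
- funnel: Bystander: grey plastic funnel standing mouth down, diameter 110, 105 high.
- brush_nozzle: Bystander: round brush nozzle, diameter 48, 75 high.
- spray: Bystander: clear spray bottle, diameter 68, 200 high.
- tin: Bystander: tin can, diameter 74, 85 high.
- mug: Bystander: white mug, diameter 82, 95 high.
Things that resemble listed ones, but are neither listed nor needed, are in the scene too. Several things have the shape of the tray; the one meant has the colours described above.

How it is judged:
On the way:
1. the cap, held in the fingers, has been lifted clear of the filler neck, its stem at least 10 mm above the collar (z of cap_grip in the frame of neck above 0.064 m and contact force between the fingers and cap above 0.5 N), for 0.1 s.
At the end, for the whole second after the job is handed in: The cap stands upright (within 0.12 rad) on its stem on the floor of the tray, its axis within 70 mm of the tray's centre lengthwise and 50 mm crosswise, its grip point 51 to 63 mm above the tray's underside, at rest and let go (x of cap_grip in the frame of tray between -0.07 and 0.07 m and y of cap_grip in the frame of tray between -0.05 and 0.05 m and z of cap_grip in the frame of tray between 0.051 and 0.063 m and angle between cap_grip's own z axis and vertical below 0.12 rad and contact force between cap and tray above 0.3 N and linear speed of cap below 0.02 m/s); the robot touches nothing.
It fails at once if the cap rammed on its seat: more than 15 N on the seat on top of the spring's force (contact force between cap and seat_c0 above 15 N).
It fails at once if the catch or stop forced: more than 45 N in all between the cap and the steam cleaner (contact force between cap and cleaner above 45 N).
It fails at once if the cap springs away or is dropped: it moves faster than 0.5 m/s out of the fingers (linear speed of cap above 0.5 m/s and contact force between the fingers and cap below 0.05 N).
It fails at once if a bystander moved by more than 30 mm, or the tray by more than 50 mm (distance of any of jar, funnel, brush_nozzle, spray, tin, mug from where it was at the start of the episode above 0.03 m or distance of tray from where it was at the start of the episode above 0.05 m).
It also fails if it takes over 48 s, if anything falls off the work surface, if the arm or the gripper's body presses on something with over 40 N, if the wrist force passes 120 N, or if a joint passes its speed limit or range.

## Robot

A 6-joint arm with a two-finger parallel gripper is mounted at the origin on the work surface. World frame = base frame: x ahead of the robot, y to its left, z up, the work surface at z = 0. Lengths are in m, angles in rad, forces in N, time in s.
With the tool pointing down it reaches from about 0.425 to 0.95 m from the base axis. Payload 3.5 kg.
Tool frame: the origin (TCP) lies at the very end of the fingers, on their centre line; the grasp point (between the pads) lies 19 mm behind it; z points along the fingers, y is the direction in which the jaws open and shut (so a half turn about z gives the same grasp; the last joint's range is limited). The gripper opens to 85 mm and grips with 20 to 120 N. Pads are 22 mm wide; open, the fingers measure 114 mm over their backs; the gripper's body (76 mm by 85 mm) begins 54 mm behind the grasp point. The pads swing forward as they close: fully open they stand 13 mm farther back than shut.
Start: joints at [-1.275, 0.286, 1.577, -0, 1.279, -0.15], TCP at [0.291, -0.609, 0.208] pointing down, gripper open.
Joint ranges: [-2.77, 2.77], [-0.9, 2.22], [0.21, 2.48], [-1.53, 4.67], [0.24, 2.81], [-2.84, 2.84]. Speed limits (rad/s): [2.79, 2.79, 3.14, 3.14, 3.14, 3.14].

## Interface

Orientations are given as a unit quaternion [x, y, z, w].
In Python, from plant import ctrl, imaging gives the robot as it stands.
- The arm moves only by the shell command python3 -m creep 'ROWS' [OPENING] [FORCE]. ROWS is JSON, one flat list of numbers, 4 for each row, row after row: the shift along the tool's x, y, z in units of 25 mm (1.0 is 25 mm), then the turn about the tool's z in units of 5 degrees (1.0 is 5 degrees). A call has 1 to 20 rows; each row is the pose to reach, as a shift and turn from the pose commanded when the call began, along the tool's axes at that moment; what a row does not reach only later rows make up. A row lasts 1/12 s, in which the tool goes at most 41.7 mm and 7.16 degrees, less where a joint would pass 70% of its speed; a pose out of reach is approached as far as the arm can. A call with a gripper value outside its range is refused whole. OPENING is the closure in counts, from 0 (fully open) to 255 (shut), set as the call begins (- or left out, the last holds). The fingers move at their own pace and stop on an object; FORCE is the grip in N (left out, the last holds). Time passes only in rows, so rows that repeat a pose let the fingers close. It gives the time, the measured TCP pose, the force and the opening at its end, in the units of the state.
- ctrl.get_state(): the state, without advancing time (a new reading comes with each control period).
- imaging.read_camera(name): name is "scene" or "top"; returns the picture (384x512x3 uint8, red, green, blue); there is no depth.
- imaging.camera_info(name): a dict with "intrinsics" (3x3 intrinsics, pixels), "origin" and "attitude" of the camera in the world. Camera axes: x right, y down, z forward; pixel columns grow to the right and rows downward; lengths in m; the calibration is good to about 2 mm. A picture is of the moment at which its call begins. camera_info takes no time and is no camera call.
- ctrl.sign_off(): hands the job in, once; it reports no verdict.
Trained networks look in the newest picture that a camera, given by its name, has taken for a name from the list of things; names that differ only in an ending like _2 or _b are one class to them, and where a whole thing is asked for, a point or a joint stands for the part that bears it (a point fixed in the world has none). Each returns a list of dicts, best first, with "p" (0 to 1); they miss things now and then, are a little off and sometimes report something else, mostly with a low value. They report only what shows in the picture. A call takes as long as a camera call. They do not tell look-alikes from the thing itself.
- imaging.silhouettes(camera, name): "mask" (384x512 bool, what is visible of it) and "uv" ([column, row] in pixels, amid what is visible of it).
The state is a dict: "time": time; "qpos": joint angles; "dq": joint speeds; "joint_efforts": joint torques, N m; "eef_pos": TCP position; "tcp_rot": TCP orientation; "contact_force": force on the tool from outside, world axes, zero at the start; "wrist_torque": the same for the moment, N m; "opening": opening from 0.0 (shut) to 1.0 (fully open).
Only numpy, scipy, OpenCV 4.12 (cv2) and the standard library are available. Lean on these libraries where they do the work, as an engineer would, in place of code of your own. Each camera call takes 0.05 s, during which the arm holds its last target.

## Working session

There is one attempt and no reset: what is moved stays moved. The work goes in short steps, Python scripts to look and compute and a shell command to move; the robot and the scene stay as the last step left them, time stands still between calls to the robot, and variables do not carry over. Pictures are saved under pics/ and viewed, and the job is handed in when it is done.

```bash
ls; mkdir -p pics; python3 - <<'E'
from plant import ctrl, imaging
import cv2
for n in ("scene","top"):
    im=imaging.read_camera(n); cv2.imwrite(f"pics/{n}0.png",cv2.resize(im[:,:,::-1],(800,600),interpolation=cv2.INTER_CUBIC))
    print(imaging.camera_info(n))
print(ctrl.get_state())
E
```

```text
pics
{'intrinsics': array([[476.79368022,   0.        , 251.94649956],
       [  0.        , 476.79368022, 191.69119428],
       [  0.        ,   0.        ,   1.        ]]), 'origin': array([1.33868479, 0.38648962, 1.44717262]), 'attitude': array([ 0.52982285,  0.78967482, -0.25931609, -0.16869079])}
{'intrinsics': array([[393.20814715,   0.        , 252.36500407],
       [  0.        , 393.20814715, 189.65658894],
       [  0.        ,   0.        ,   1.        ]]), 'origin': array([0.41762991, 0.00334912, 1.68965513]), 'attitude': array([ 0.71063151, -0.70303269,  0.01939809, -0.0192771 ])}
{'time': 0.1, 'qpos': array([-1.27499637e+00,  2.87123976e-01,  1.57806384e+00,  4.33551379e-05,
        1.27859656e+00, -1.49983508e-01]), 'dq': array([-0.00082506, -0.00021694, -0.00173574,  0.00053151, -0.00093474,
        0.00049512]), 'joint_efforts': array([-1.42271216e-03, -4.07299018e+01, -2.93700296e+01, -2.33063729e-04,
        3.38110214e-03, -3.92770914e-06]), 'eef_pos': array([ 0.29088994, -0.60837705,  0.20653629]), 'tcp_rot': array([ 9.75263107e-01,  2.21044498e-01, -5.91299783e-05, -1.09446392e-03]), 'contact_force': array([-0.11992097, -0.09726485,  0.33131282]), 'wrist_torque': array([ 0.01089398, -0.04320676, -0.02655459]), 'opening': 0.9998824229760553}
```

View pics/scene0.png

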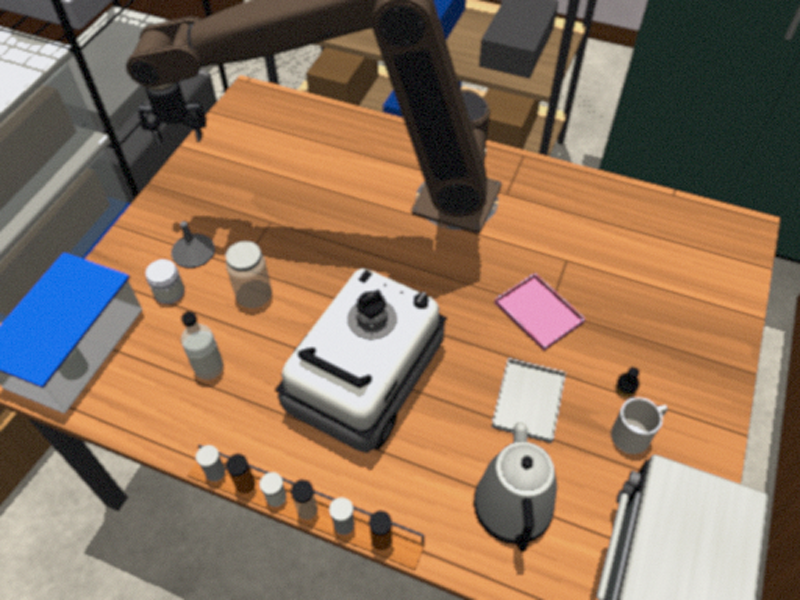

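View pics/top0.png

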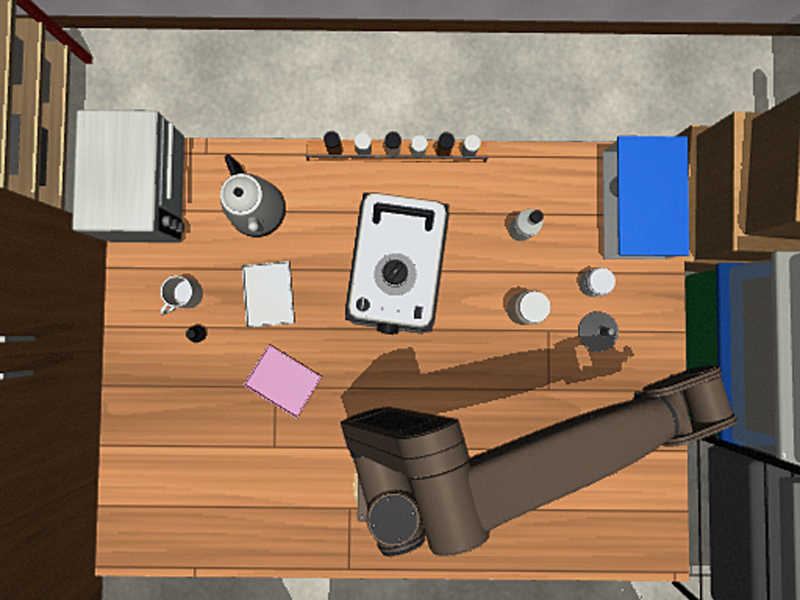

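The scene view shows the cleaner at about (365,355), with its cap at (372,308). The white/steel tray is at (530,398) and a pink look-alike at (540,310). In the top view the cap is at (395,271), the tray at (270,293) and the pink tray at (283,380). Next I'll measure them.

```bash
cat > h.py <<'E'
from plant import ctrl, imaging
import numpy as np, cv2
from scipy.spatial.transform import Rotation as R
def ray(c,uv):
    i=imaging.camera_info(c);K=i["intrinsics"];d=np.linalg.inv(K)@[uv[0],uv[1],1]
    return i["origin"],R.from_quat(i["attitude"]).apply(d)
def atz(c,uv,z):
    o,d=ray(c,uv);return o+d*(z-o[2])/d[2]
def proj(c,P):
    i=imaging.camera_info(c);p=R.from_quat(i["attitude"]).inv().apply(np.atleast_2d(P)-i["origin"]);q=p@i["intrinsics"].T;return q[:,:2]/q[:,2:]
def tri(a,b):
    A=0;B=0
    for c,uv in (("scene",a),("top",b)):
        o,d=ray(c,uv);d=d/np.linalg.norm(d);M=np.eye(3)-np.outer(d,d);A=A+M;B=B+M@o
    return np.linalg.solve(A,B)
E
python3 - <<'E'
from h import *
import pickle
ims={c:imaging.read_camera(c) for c in ("scene","top")}
for c in ims: cv2.imwrite(f"pics/raw_{c}.png",ims[c][:,:,::-1])
D={}
for n in ("cap_grip","neck","open_mark","cleaner","tray","jar","funnel","brush_nozzle","spray","tin","mug"):
    for c in ims:
        r=imaging.silhouettes(c,n)
        D[n,c]=r
        print(n,c,[(round(x["p"],2),np.round(x["uv"],1).tolist(),int(x["mask"].sum())) for x in r[:4]])
pickle.dump(D,open("D.pkl","wb"))
def crop(c,x,y,w,h,f,name):
    cv2.imwrite(name,cv2.resize(ims[c][y:y+h,x:x+w,::-1],None,fx=f,fy=f,interpolation=cv2.INTER_CUBIC))
crop("top",215,115,80,105,5.5,"pics/ctop.png")
crop("scene",170,165,130,125,4.5,"pics/cscene.png")
crop("top",95,155,130,120,5,"pics/traytop.png")
E
```

```text
cap_grip scene [(0.71, [237.3, 194.1], 265)]
cap_grip top [(0.61, [248.3, 174.7], 174)]
neck scene [(0.8, [231.6, 229.5], 7743)]
neck top [(0.93, [255.7, 165.0], 4603), (0.23, [381.0, 179.0], 322)]
open_mark scene [(0.77, [229.7, 232.3], 7511)]
open_mark top [(0.62, [253.9, 169.2], 4800), (0.53, [384.0, 211.7], 549)]
cleaner scene [(0.88, [229.7, 232.3], 7692)]
cleaner top [(0.97, [253.6, 169.0], 4718)]
tray scene [(0.76, [341.7, 253.1], 1713), (0.76, [344.8, 198.4], 1571)]
tray top [(0.75, [172.7, 186.7], 1256), (0.55, [181.0, 242.6], 1312)]
jar scene [(0.8, [158.1, 176.2], 912), (0.59, [118.7, 157.0], 572)]
jar top [(0.68, [336.4, 194.6], 496)]
funnel scene [(0.87, [122.6, 159.8], 524)]
funnel top [(0.84, [381.0, 210.2], 532)]
brush_nozzle scene [(0.78, [399.9, 243.5], 184)]
brush_nozzle top [(0.45, [123.7, 214.3], 95)]
spray scene [(0.92, [126.6, 222.7], 756)]
spray top [(0.8, [337.2, 141.6], 333)]
tin scene [(0.78, [104.0, 180.2], 494)]
tin top [(0.58, [380.6, 175.8], 342)]
mug scene [(0.78, [407.9, 272.9], 869), (0.44, [158.7, 173.6], 946)]
mug top [(0.72, [114.3, 184.8], 461)]
```

View pics/ctop.png

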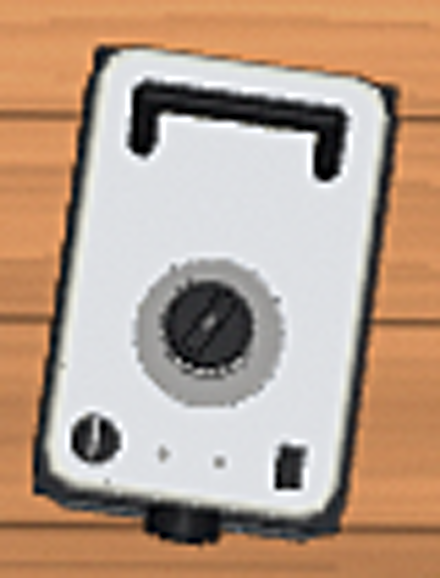

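View pics/cscene.png

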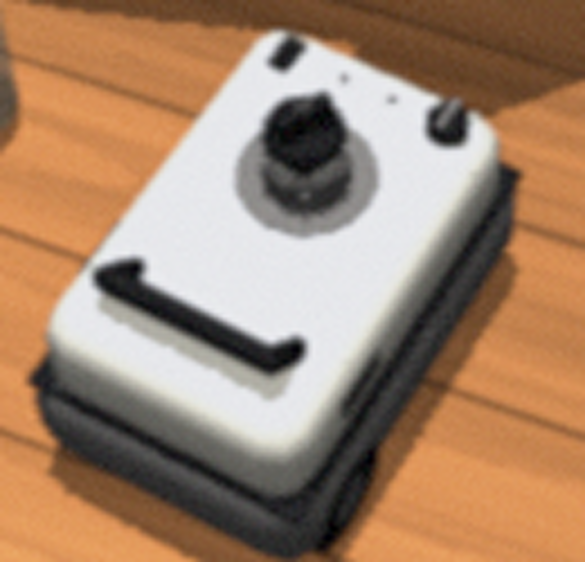

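View pics/traytop.png

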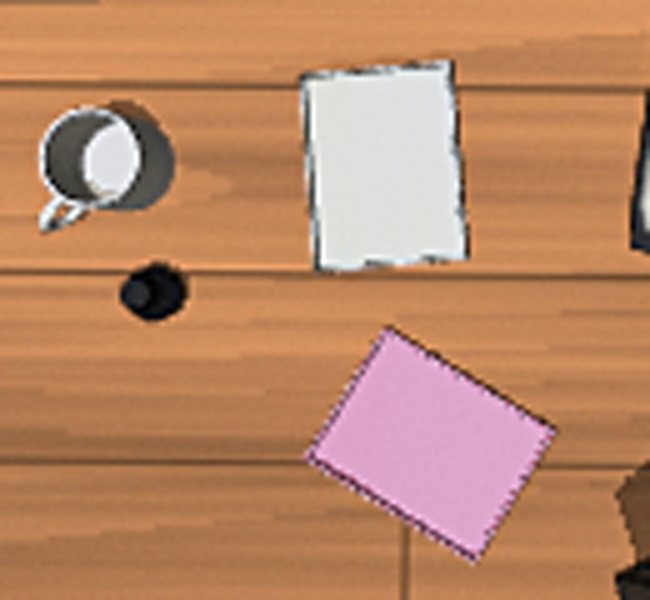

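```bash
python3 - <<'E'
from h import *
import pickle
D=pickle.load(open("D.pkl","rb"))
top=cv2.imread("pics/raw_top.png")[:,:,::-1].astype(int); sc=cv2.imread("pics/raw_scene.png")[:,:,::-1].astype(int)
# deck
m=D["cleaner","top"][0]["mask"]
w=(top.min(2)>170)&m
w=cv2.morphologyEx(w.astype(np.uint8),cv2.MORPH_CLOSE,np.ones((25,25)))
cs,_=cv2.findContours(w,cv2.RETR_EXTERNAL,cv2.CHAIN_APPROX_NONE);c=max(cs,key=cv2.contourArea)
P=np.array([atz("top",p,0.185)[:2] for p in c[:,0]]).astype(np.float32)
print("deck rect",cv2.minAreaRect(P))
mm=(m.astype(np.uint8)); cs,_=cv2.findContours(mm,cv2.RETR_EXTERNAL,cv2.CHAIN_APPROX_NONE);c=max(cs,key=cv2.contourArea)
P=np.array([atz("top",p,0.1)[:2] for p in c[:,0]]).astype(np.float32)
print("sil rect",cv2.minAreaRect(P))
# cap dark
for c,im in (("top",top),("scene",sc)):
    r=D["cap_grip",c][0]; uv=r["uv"]
    yy,xx=np.mgrid[:384,:512]
    dk=(im.max(2)<75)&(np.hypot(xx-uv[0],yy-uv[1])<16)
    ys,xs=np.nonzero(dk); print(c,"dark",xs.mean(),ys.mean(),dk.sum(), xs.min(),xs.max(),ys.min(),ys.max(), atz(c,(xs.mean(),ys.mean()),0.243))
    print(" mask at 0.25",atz(c,uv,0.25))
print("tri",tri(D["cap_grip","scene"][0]["uv"],D["cap_grip","top"][0]["uv"]))
# tray
for k in D["tray","top"]:
    cs,_=cv2.findContours(k["mask"].astype(np.uint8),cv2.RETR_EXTERNAL,cv2.CHAIN_APPROX_NONE);c=max(cs,key=cv2.contourArea)
    P=np.array([atz("top",p,0.018)[:2] for p in c[:,0]]).astype(np.float32); print("tray",cv2.minAreaRect(P))
for n,z in (("jar",.15),("mug",.095),("brush_nozzle",.04),("funnel",.03),("spray",.1)): print(n,atz("top",D[n,"top"][0]["uv"],z),tri(D[n,"scene"][0]["uv"],D[n,"top"][0]["uv"]))
b=cv2.resize(top[155:195,228:270].astype(np.uint8)[:,:,::-1],None,fx=14,fy=14,interpolation=cv2.INTER_CUBIC)
cv2.imwrite("pics/cap14.png",cv2.convertScaleAbs(b,alpha=2.2))
b=cv2.resize(sc[175:225,215:265].astype(np.uint8)[:,:,::-1],None,fx=12,fy=12,interpolation=cv2.INTER_CUBIC)
cv2.imwrite("pics/caps12.png",cv2.convertScaleAbs(b,alpha=2.2))
E
```

```text
deck rect ((0.5919820070266724, -0.0015123337507247925), (0.20048095285892487, 0.3103441298007965), 82.6687240600586)
sil rect ((0.5896557569503784, -0.0011374354362487793), (0.235365092754364, 0.3638322353363037), 82.28085327148438)
top dark 252.50515463917526 173.7835051546392 194 245 260 166 181 [0.55554959 0.00363994 0.243     ]
 mask at 0.25 [0.55133573 0.01905293 0.25      ]
scene dark 237.41121495327104 198.09968847352025 321 229 247 179 210 [0.57229395 0.01046626 0.243     ]
 mask at 0.25 [0.56296887 0.00629501 0.25      ]
tri [0.55531612 0.01165038 0.24308191]
tray ((0.5125035047531128, 0.34855201840400696), (0.1730080097913742, 0.13335931301116943), 5.459136486053467)
tray ((0.2786778211593628, 0.3049663007259369), (0.17556031048297882, 0.13538503646850586), 59.42216873168945)
jar [ 0.48607887 -0.32599914  0.15      ] [ 0.48996002 -0.34203106  0.08483472]
mug [0.51867312 0.56477405 0.095     ] [0.52096671 0.57468566 0.06368651]
brush_nozzle [0.39883958 0.54108728 0.04      ] [0.40087499 0.53665932 0.0329941 ]
funnel [ 0.42761374 -0.53963457  0.03      ] [ 0.42884521 -0.54618816  0.01762787]
spray [ 0.70458232 -0.34016089  0.1       ] [ 0.70720815 -0.34357152  0.08748664]
```

View pics/cap14.png

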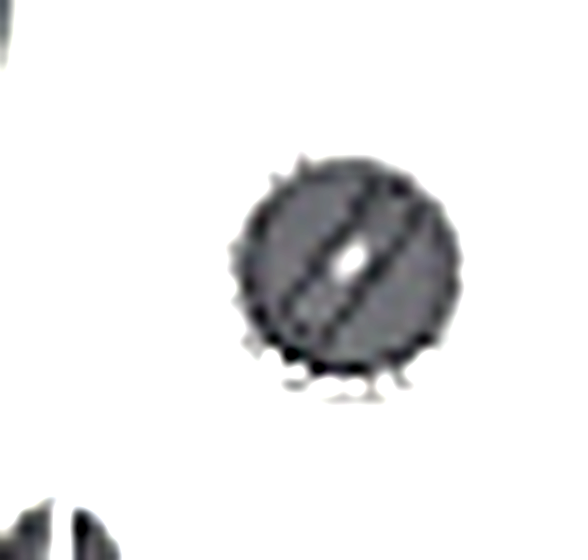

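View pics/caps12.png

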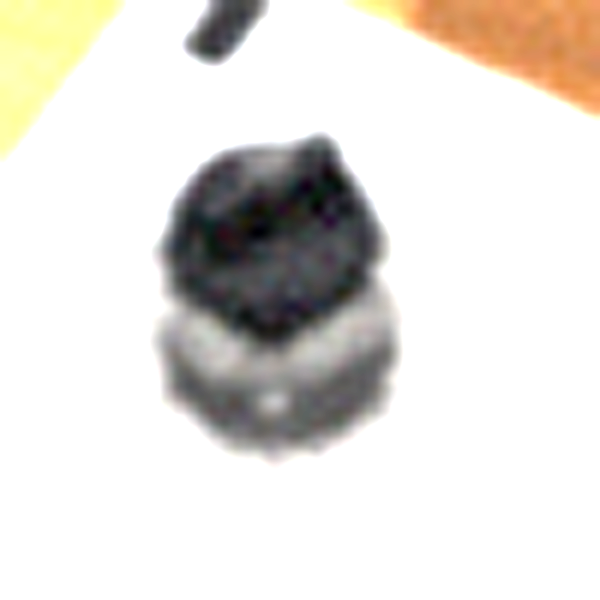

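```bash
python3 - <<'E'
from h import *
f=lambda x,y:((x+.5)/14-.5+228,(y+.5)/14-.5+155)
print("dot",atz("top",f(350,258),.267),"disc",atz("top",f(349,266),.245))
for a,b in (((285,300),(370,190)),((325,345),(425,215))):
    d=atz("top",f(*b),.267)-atz("top",f(*a),.267);print(np.degrees(np.arctan2(d[1],d[0])))
y=np.radians(-7.5)
for ctr in ((.5897,-.0011),(.592,-.0015)):
    n=np.array(ctr)-.04*np.array([np.cos(y),np.sin(y)]);print("neck",n)
# check scene projections
n=np.array([.553,.0045])
print("scene bar ends",[proj("scene",[*(n+s*.022*np.array([np.cos(y-.5236),np.sin(y-.5236)])),.267]) for s in (1,-1)])
print("mark scene",proj("scene",[*(n+.035*np.array([np.cos(y+.5236),np.sin(y+.5236)])),.208]), "seen", (272.5/12-.5+215,402.5/12-.5+175))
s=ctrl.get_state();print(R.from_quat(s["tcp_rot"]).as_matrix().round(3))
E
```

```text
dot [0.55624894 0.00355614 0.267     ] disc [0.55627444 0.00380007 0.245     ]
-36.9612518766998
-36.86256560611217
neck [0.55004221 0.00412105]
neck [0.55234221 0.00372105]
scene bar ends [array([[231.59815473, 191.1833904 ]]), array([[244.09110427, 185.36195187]])]
mark scene [[238.2965429 208.4212826]] seen (237.20833333333334, 208.04166666666666)
[[ 0.902  0.431 -0.   ]
 [ 0.431 -0.902  0.   ]
 [-0.    -0.    -1.   ]]
```

Candidates for the cap are the black disc with a bar on the neck at top (252.5,173) and the dark brush nozzle on the bench at (124,214). Candidates for the tray are the white/steel one at (173,187), the pink one at (181,243), and nothing else of that shape. I choose the disc on the neck and the steel tray; the close crops show the bar at −37° and steel walls on the tray.

```bash
cat >> h.py <<'E'
def plan(goal,yaw=None):
    s=ctrl.get_state();r=R.from_quat(s["tcp_rot"]);m=r.as_matrix()
    d=r.inv().apply(np.array(goal)-s["eef_pos"])/.025
    y0=np.degrees(np.arctan2(m[1,0],m[0,0]))
    print("t",s["time"],"pos",s["eef_pos"].round(4),"yaw",round(y0,2),"shift",d.round(2),"turn",None if yaw is None else round((y0-yaw)/5,2),"F",s["contact_force"].round(2),"M",s["wrist_torque"].round(3),"open",round(s["opening"],3),"q",s["qpos"].round(2))
E
python3 -c "
from h import *
plan((.556,.0037,.32),-37)"
```

```text
t 1.3 pos [ 0.2911 -0.609   0.2078] yaw 25.54 shift [ 20.13 -17.54  -4.49] turn 12.51 F [ 0.19  1.   -0.71] M [ 0.042 -0.018  0.061] open 1.0 q [-1.27  0.29  1.58 -0.    1.28 -0.15]
```

```bash
python3 -m creep '[0,0,-1.6,0, 0,0,-3.2,0, 0,0,-4.5,0, 20.13,-17.54,-4.5,12.5, 20.13,-17.54,-4.5,12.5, 20.13,-17.54,-4.5,12.5, 20.13,-17.54,-4.5,12.5, 20.13,-17.54,-4.5,12.5, 20.13,-17.54,-4.5,12.5, 20.13,-17.54,-4.5,12.5, 20.13,-17.54,-4.5,12.5, 20.13,-17.54,-4.5,12.5, 20.13,-17.54,-4.5,12.5, 20.13,-17.54,-4.5,12.5, 20.13,-17.54,-4.5,12.5, 20.13,-17.54,-4.5,12.5, 20.13,-17.54,-4.5,12.5, 20.13,-17.54,-4.5,12.5, 20.13,-17.54,-4.5,12.5, 20.13,-17.54,-4.5,12.5]' 0 20; python3 -c "
from h import *
plan((.556,.0037,.275),-37)"
```

```text
time: 2.97
eef_pos: [0.5571, 0.0089, 0.3204]
tcp_rot: [0.949, -0.314, 0.0, -0.001]
contact_force: [-0.7, -0.2, -0.5]
opening: 1.003
t 2.9667 pos [0.5571 0.0089 0.3204] yaw -36.64 shift [0.09 0.2  1.81] turn 0.07 F [-0.73 -0.23 -0.45] M [-0.013  0.031  0.012] open 1.003 q [-0.17 -0.04  1.73  0.    1.45  2.04]
```

```bash
python3 -m creep '[0,0,0,0,0,0,0,0]'; python3 - <<'E'
from h import *
plan((.556,.0037,.275),-37)
im=imaging.read_camera("scene");cv2.imwrite("pics/s1.png",cv2.convertScaleAbs(cv2.resize(im[120:230,180:300,::-1],None,fx=5.4,fy=5.4,interpolation=cv2.INTER_CUBIC),alpha=1.6))
E
```

```text
time: 3.13
eef_pos: [0.5559, 0.0037, 0.3202]
tcp_rot: [0.949, -0.316, -0.0, 0.0]
contact_force: [0.1, -0.9, 0.2]
opening: 1.002
t 3.1333 pos [0.5559 0.0037 0.3202] yaw -36.88 shift [ 0.   -0.    1.81] turn 0.02 F [ 0.12 -0.88  0.18] M [0.036 0.041 0.04 ] open 1.002 q [-0.18 -0.04  1.74 -0.    1.45  2.04]
```

View pics/s1.png

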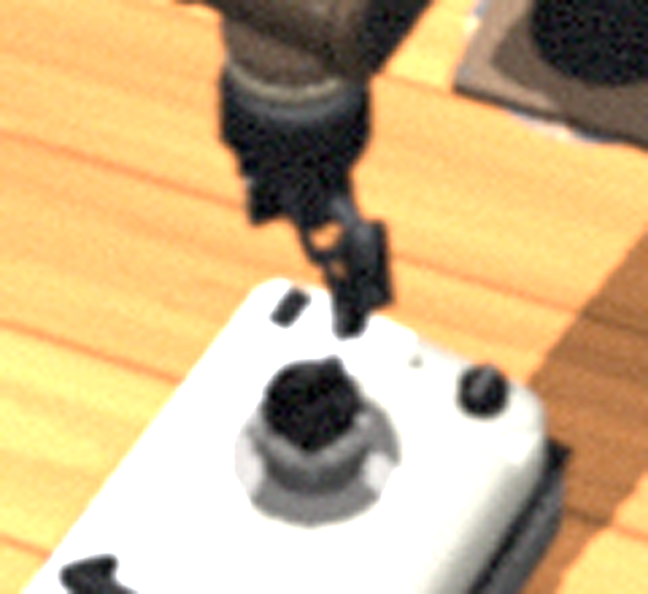

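The view shows the cap at (310,400) and the gripper right above it, with its jaw line along the viewing direction. Going down and closing in stages.

```bash
python3 -m creep '[0,0,1,0, 0,0,2,0, 0,0,2.6,0, 0,0,2.8,0, 0,0,2.8,0, 0,0,2.8,0]' 0 20; python3 -m creep '[0,0,0,0,0,0,0,0,0,0,0,0,0,0,0,0]' 185 20; python3 -m creep '[0,0,0,0,0,0,0,0,0,0,0,0,0,0,0,0,0,0,0,0,0,0,0,0]' 255 20;python3 -c "
from h import *
plan((.556,.0037,.248),-37)"
```

```text
time: 3.68
eef_pos: [0.5563, 0.0024, 0.2512]
tcp_rot: [0.948, -0.318, 0.001, -0.0]
contact_force: [-0.5, -0.0, 0.1]
opening: 1.004
time: 4.02
eef_pos: [0.5565, 0.0036, 0.2513]
tcp_rot: [0.948, -0.317, 0.001, -0.0]
contact_force: [-0.5, 0.6, -0.0]
opening: 0.451
time: 4.52
eef_pos: [0.5561, 0.0037, 0.2503]
tcp_rot: [0.948, -0.317, -0.0, -0.0]
contact_force: [1.0, 0.3, 0.5]
opening: -0.003
t 4.5167 pos [0.5561 0.0037 0.2503] yaw -36.96 shift [-0.   -0.    0.09] turn 0.01 F [0.96 0.29 0.47] M [-0.013  0.03  -0.039] open -0.003 q [-0.18 -0.01  1.83  0.    1.32  2.04]
```

The fingers shut completely on nothing. I'll look before doing anything else.

```bash
python3 - <<'E'
from h import *
im=imaging.read_camera("scene");cv2.imwrite("pics/s2.png",cv2.convertScaleAbs(cv2.resize(im[140:230,190:290,::-1],None,fx=6.5,fy=6.5,interpolation=cv2.INTER_CUBIC),alpha=1.8))
im=imaging.read_camera("top");cv2.imwrite("pics/t2.png",cv2.convertScaleAbs(cv2.resize(im[135:205,215:295,::-1],None,fx=8,fy=8,interpolation=cv2.INTER_CUBIC),alpha=1.8))
print(proj("scene",[ctrl.get_state()["eef_pos"]]),proj("top",[ctrl.get_state()["eef_pos"]]))
E
```

```text
[[237.40067031 192.11010624]] [[252.50829614 173.46063017]]
```

View pics/s2.png

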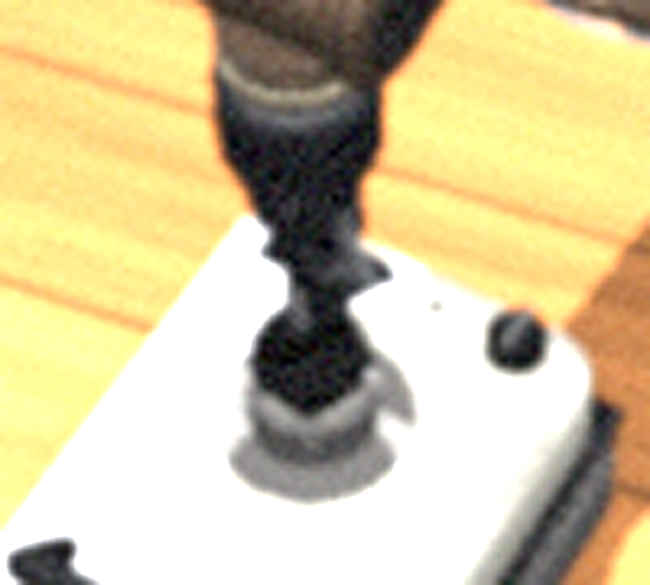

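View pics/t2.png

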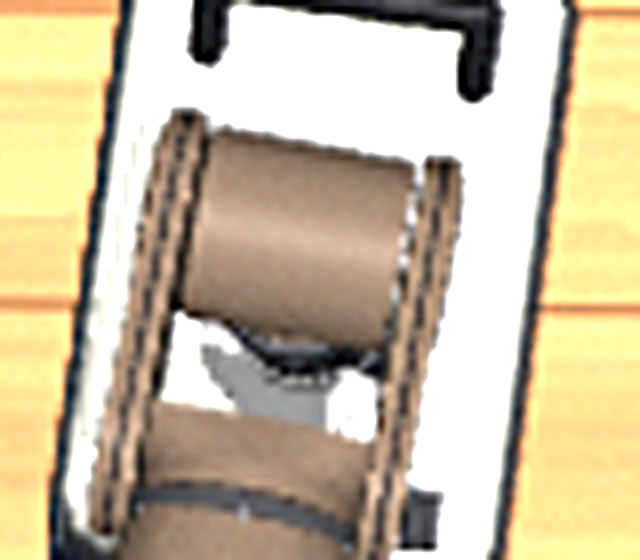

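```bash
python3 - <<'E'
from h import *
n=np.array([.5562,.0037]);im=cv2.imread("pics/raw_scene.png");it=cv2.imread("pics/raw_top.png")
def draw(im,c,box,f,name,dz=0):
    x0,y0,w,h=box
    b=cv2.convertScaleAbs(cv2.resize(im[y0:y0+h,x0:x0+w],None,fx=f,fy=f,interpolation=cv2.INTER_CUBIC),alpha=2)
    def pl(P,col):
        q=((proj(c,P)-[x0,y0]+.5)*f-.5).astype(int);cv2.polylines(b,[q.reshape(-1,1,2)],True,col,1)
    t=np.linspace(0,2*np.pi,60)
    for r,z,col in((.029,.245,(0,0,255)),(.029,.232,(0,0,255)),(.032,.216,(255,0,0))):
        pl(np.c_[n[0]+r*np.cos(t),n[1]+r*np.sin(t),0*t+z+dz],col)
    a=np.radians(-37);u=np.array([np.cos(a),np.sin(a)]);v=np.array([-u[1],u[0]])
    for z in (.267,.245):
        pl(np.array([[*(n+sx*.022*u+sy*.0065*v),z+dz] for sx,sy in((1,1),(1,-1),(-1,-1),(-1,1))]),(0,255,0))
    cv2.imwrite(name,b)
draw(im,"scene",(210,170,55,55),11,"pics/o_s.png")
draw(it,"top",(230,150,45,45),13,"pics/o_t.png")
plan((.556,.0037,.29),-37)
E
```

```text
t 4.6167 pos [0.556  0.0036 0.2503] yaw -36.96 shift [-0.   -0.   -1.59] turn 0.01 F [-0.73 -0.29  0.47] M [ 0.002 -0.053 -0.015] open -0.0 q [-0.18 -0.01  1.83 -0.    1.32  2.04]
```

View pics/o_s.png

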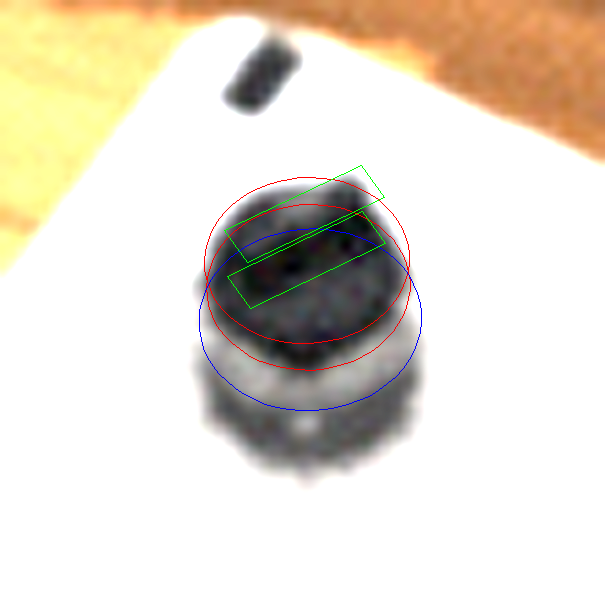

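View pics/o_t.png

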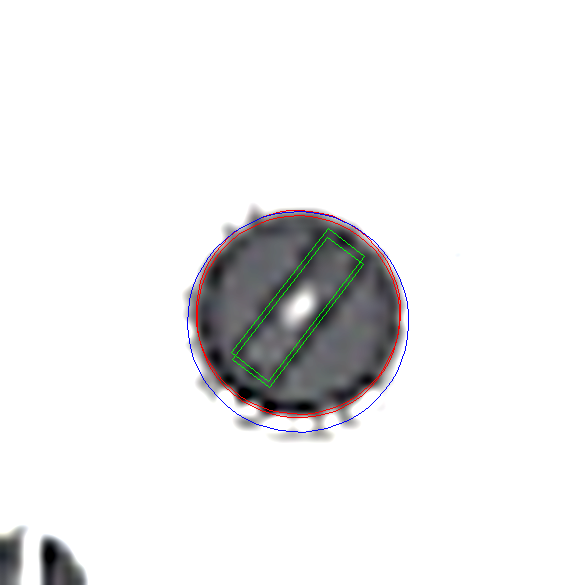

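The top overlay fits very well. The scene overlay puts the cap perhaps a few mm lower than the model. I'll test gently whether the bar is held by raising 1 mm.

```bash
python3 -m creep '[0,0,-0.04,0, 0,0,-0.04,0, 0,0,-0.04,0, 0,0,-0.04,0]';  python3 - <<'E'
from h import *
plan((.556,.0037,.29),-37)
im=imaging.read_camera("scene");cv2.imwrite("pics/s3.png",cv2.convertScaleAbs(cv2.resize(im[165:215,215:265,::-1],None,fx=12,fy=12,interpolation=cv2.INTER_CUBIC),alpha=3))
E
```

```text
time: 4.95
eef_pos: [0.5561, 0.0036, 0.2514]
tcp_rot: [0.948, -0.317, 0.0, 0.0]
contact_force: [-1.2, -0.4, -0.5]
opening: 0.006
t 4.95 pos [0.5561 0.0036 0.2514] yaw -36.96 shift [-0.   -0.   -1.55] turn 0.01 F [-1.15 -0.42 -0.49] M [ 0.055 -0.004 -0.003] open 0.006 q [-0.18 -0.01  1.82 -0.    1.33  2.04]
```

View pics/s3.png

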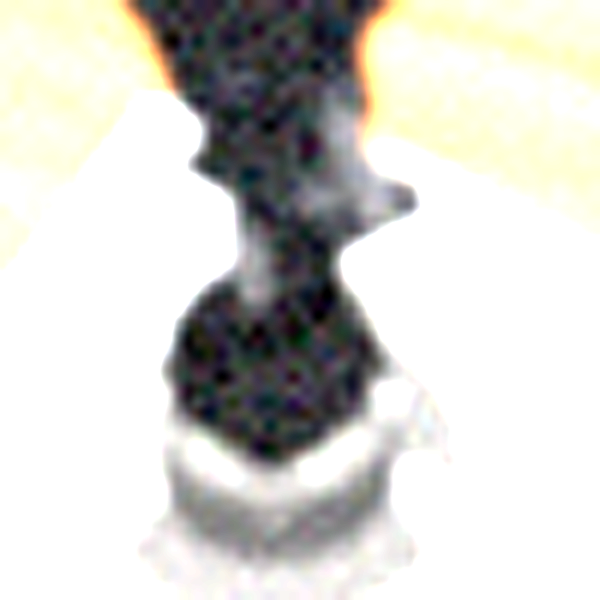

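Pulling gives no force, so nothing is held. I'll check the scene calibration against things of known height (tray rim, deck, gripper tip).

```bash
python3 - <<'E'
from h import *
im=cv2.imread("pics/raw_scene.png")
b=cv2.convertScaleAbs(cv2.resize(im[150:300,160:370],None,fx=3.8,fy=3.8,interpolation=cv2.INTER_CUBIC),alpha=1)
def pl(P,col):
    q=((proj("scene",P)-[160,150]+.5)*3.8-.5).astype(int);cv2.polylines(b,[q.reshape(-1,1,2)],True,col,1)
def rect(c,L,W,yaw,z):
    a=np.radians(yaw);u=np.array([np.cos(a),np.sin(a)]);v=np.array([-u[1],u[0]])
    return np.array([[*(np.array(c)+sx*L/2*u+sy*W/2*v),z] for sx,sy in((1,1),(1,-1),(-1,-1),(-1,1))])
pl(rect((.5125,.3486),.17,.13,5.46,.018),(0,0,255))
pl(rect((.592,-.0015),.31,.20,-7.4,.185),(0,0,255))
t=np.linspace(0,6.28,60)
pl(np.c_[.556+.029*np.cos(t),.0037+.029*np.sin(t),0*t+.245],(0,255,0))
pl(np.c_[.556+.050*np.cos(t),.0037+.050*np.sin(t),0*t+.187],(255,0,0))
cv2.imwrite("pics/cal.png",b)
for s in(1,-1):print(proj("scene",[.556+s*.6*.047,.0037+s*.8*.047,.333]))
E
```

```text
[[244.472566   186.60317764]]
[[228.80007682 165.16065546]]
```

View pics/cal.png

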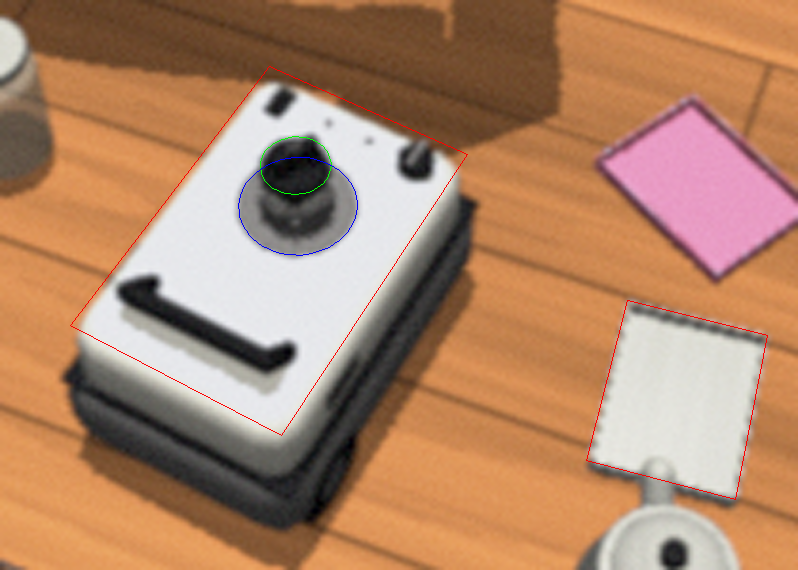

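The tray and deck overlays fit, so the heights are trustworthy. The finger ends look about 20 mm higher than the TCP suggests. I'll feel for the bar top with closed fingers, in small steps.

```bash
python3 -m creep '[0,0,0.04,0, 0,0,0.08,0, 0,0,0.08,0]' | grep -E "pos|force"; python3 -m creep '[0,0,0.04,0, 0,0,0.08,0, 0,0,0.08,0]' | grep -E "pos|force"
```

```text
eef_pos: [0.5559, 0.0037, 0.2489]
contact_force: [0.1, -0.4, -0.4]
eef_pos: [0.5559, 0.0037, 0.247]
contact_force: [0.2, 0.8, 0.3]
```

```bash
for i in 1; do python3 -m creep '[0,0,0.04,0, 0,0,0.08,0, 0,0,0.08,0]' | grep -E "pos|force"; done; python3 -m creep '[0,0,0.04,0, 0,0,0.08,0, 0,0,0.08,0]' | grep -E "pos|force"
```

```text
eef_pos: [0.5559, 0.0037, 0.245]
contact_force: [-0.7, 0.2, -0.7]
eef_pos: [0.5562, 0.0036, 0.2436]
contact_force: [-0.3, -1.1, 0.7]
```

```bash
python3 -m creep '[0,0,0.04,0, 0,0,0.08,0, 0,0,0.08,0]' | grep -E "pos|force"; python3 - <<'E'
from h import *
im=imaging.read_camera("scene");cv2.imwrite("pics/s4.png",cv2.convertScaleAbs(cv2.resize(im[120:220,190:290,::-1],None,fx=6,fy=6,interpolation=cv2.INTER_LANCZOS4),alpha=4,beta=10))
E
```

```text
eef_pos: [0.5564, 0.0036, 0.2424]
contact_force: [-1.8, 0.7, 6.0]
```

View pics/s4.png

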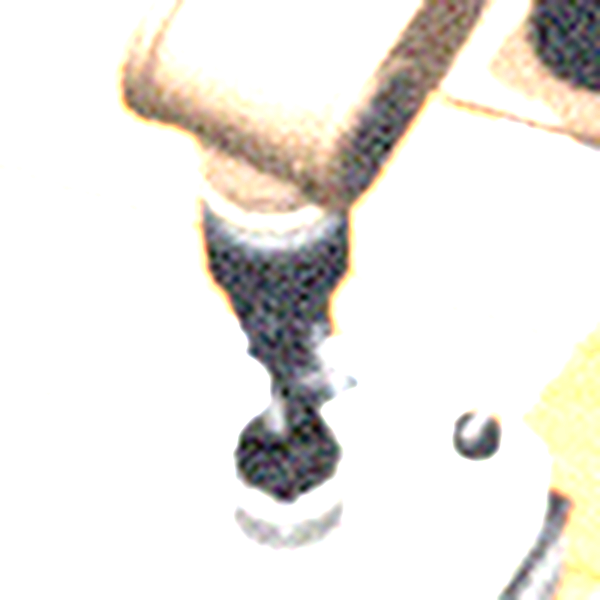

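Contact at TCP z ≈ 0.2425 with 6 N. This matches the picture: the finger ends sit about 24 mm behind the reported TCP, and they are now resting on the bar top (0.267). I'll back off, open, go lower and grip again.

```bash
python3 -m creep '[0,0,-0.4,0, 0,0,-0.8,0, 0,0,-0.8,0, 0,0,-0.8,0, 0,0,-0.8,0, 0,0,-0.8,0]' 0 20; python3 -m creep '[0,0,0.5,0, 0,0,1.0,0, 0,0,1.3,0, 0,0,1.46,0, 0,0,1.46,0, 0,0,1.46,0]'; python3 -c "
from h import *
plan((.556,.0037,.2245),-37)"
```

```text
time: 6.8
eef_pos: [0.5557, 0.0036, 0.2606]
tcp_rot: [0.948, -0.317, -0.001, 0.0]
contact_force: [-0.8, 0.1, 0.3]
opening: 0.843
time: 7.3
eef_pos: [0.5558, 0.0037, 0.2242]
tcp_rot: [0.948, -0.317, -0.001, 0.0]
contact_force: [-0.2, -1.0, -0.1]
opening: 0.999
t 7.3 pos [0.5558 0.0037 0.2242] yaw -36.96 shift [ 0.   -0.01 -0.01] turn 0.01 F [-0.23 -0.99 -0.06] M [ 0.008 -0.028  0.022] open 0.999 q [-0.18  0.01  1.85  0.    1.28  2.04]
```

```bash
python3 -m creep '[0,0,0,0,0,0,0,0,0,0,0,0,0,0,0,0]' 190 20; python3 -m creep '[0,0,0,0,0,0,0,0,0,0,0,0,0,0,0,0,0,0,0,0,0,0,0,0]' 255 20;python3 -c "
from h import *
plan((.556,.0037,.2245),-37)"
```

```text
time: 7.63
eef_pos: [0.5563, 0.0036, 0.2254]
tcp_rot: [0.948, -0.317, 0.0, -0.0]
contact_force: [0.1, 0.6, -0.3]
opening: 0.456
time: 8.13
eef_pos: [0.5559, 0.0031, 0.2253]
tcp_rot: [0.948, -0.317, 0.0, 0.001]
contact_force: [-3.1, -3.2, 3.4]
opening: 0.15
t 8.1333 pos [0.5559 0.0031 0.2253] yaw -36.96 shift [-0.01 -0.02  0.03] turn 0.01 F [-3.15 -3.22  3.36] M [-0.494  0.511  0.07 ] open 0.15 q [-0.18  0.01  1.85 -0.    1.28  2.04]
```

Opening 0.15 is 13 mm, so the bar is held. I'll centre it a little sideways to take the lateral load off, and firm up the grip.

```bash
python3 -m creep '[0,0.03,0,0, 0,0.03,0,0, 0,0.03,0,0, 0,0.03,0,0]' 255 20;python3 -m creep '[0,0,0,0,0,0,0,0,0,0,0,0,0,0,0,0]' 255 60;python3 -c "
from h import *
plan((.556,.0037,.2245),-37)"
```

```text
time: 8.47
eef_pos: [0.5559, 0.003, 0.2253]
tcp_rot: [0.948, -0.317, 0.0, -0.0]
contact_force: [-2.3, -1.2, 3.9]
opening: 0.144
time: 8.8
eef_pos: [0.5559, 0.003, 0.2253]
tcp_rot: [0.948, -0.317, 0.0, -0.0]
contact_force: [-1.3, -1.3, 5.3]
opening: 0.134
t 8.8 pos [0.5559 0.003  0.2253] yaw -36.96 shift [-0.01 -0.02  0.03] turn 0.01 F [-1.34 -1.25  5.35] M [-0.243  0.371  0.001] open 0.134 q [-0.18  0.01  1.85  0.    1.28  2.04]
```

```bash
for i in 1 2; do echo; done; python3 -m creep '[0,0,0.04,0, 0,0,0.04,0, 0,0,0.04,0]' | grep -E "pos|force"; python3 -m creep '[0,0,0.04,0, 0,0,0.04,0, 0,0,0.04,0]' | grep -E "pos|force"; python3 -c "
from h import *
plan((.556,.0037,.2245),-37)"
```

```text
eef_pos: [0.5559, 0.003, 0.2242]
contact_force: [-2.1, -2.0, 6.1]
eef_pos: [0.5559, 0.0031, 0.2234]
contact_force: [-1.6, -1.8, 5.9]
t 9.3 pos [0.5559 0.0031 0.2234] yaw -36.95 shift [-0.01 -0.02 -0.05] turn 0.01 F [-1.62 -1.76  5.9 ] M [-0.25   0.359  0.032] open 0.135 q [-0.18  0.01  1.86  0.    1.27  2.04]
```

```bash
python3 -m creep '[0,0,0.02,0, 0,0,0.02,0, 0,0,0.02,0]' | grep -E "pos|force"; python3 -m creep '[0,0,0.02,0, 0,0,0.02,0, 0,0,0.02,0]' | grep -E "pos|force"
```

```text
eef_pos: [0.5559, 0.003, 0.223]
contact_force: [-2.9, -1.4, 5.1]
eef_pos: [0.5559, 0.003, 0.2225]
contact_force: [-2.2, -2.5, 6.0]
```

```bash
python3 -m creep '[0,0,0.02,0, 0,0,0.02,0, 0,0,0.02,0]' | grep -E "pos|force"; python3 -m creep '[0,0,0.02,0, 0,0,0.02,0, 0,0,0.02,0]' | grep -E "pos|force"
```

```text
eef_pos: [0.5559, 0.003, 0.2221]
contact_force: [-3.2, -1.6, 5.7]
eef_pos: [0.5559, 0.003, 0.2216]
contact_force: [-2.8, -1.8, 5.3]
```

```bash
python3 -m creep '[0,0,0.02,0, 0,0,0.02,0, 0,0,0.02,0]' | grep -E "pos|force"; python3 -m creep '[0,0,0.02,0, 0,0,0.02,0, 0,0,0.02,0]' | grep -E "pos|force"
```

```text
eef_pos: [0.5559, 0.003, 0.2212]
contact_force: [-2.1, -2.4, 6.6]
eef_pos: [0.5559, 0.003, 0.2207]
contact_force: [-3.5, -1.6, 6.7]
```

```bash
python3 -m creep '[0,0,0.02,0, 0,0,0.02,0, 0,0,0.02,0]' | grep -E "pos|force"; python3 -m creep '[0,0,0.02,0, 0,0,0.02,0, 0,0,0.02,0]' | grep -E "pos|force"
```

```text
eef_pos: [0.5559, 0.003, 0.2203]
contact_force: [-3.4, -2.3, 7.3]
eef_pos: [0.5559, 0.003, 0.2199]
contact_force: [-3.0, -1.7, 7.2]
```

```bash
python3 -m creep '[0,0,0.02,0, 0,0,0.02,0, 0,0,0.02,0]' | grep -E "pos|force"; python3 -m creep '[0,0,0.02,0, 0,0,0.02,0, 0,0,0.02,0]' | grep -E "pos|force"
```

```text
eef_pos: [0.5559, 0.003, 0.2194]
contact_force: [-3.3, -2.1, 7.2]
eef_pos: [0.5559, 0.003, 0.219]
contact_force: [-2.7, -0.8, 7.7]
```

```bash
python3 -m creep '[0,0,0.02,0, 0,0,0.02,0, 0,0,0.02,0]' | grep -E "pos|force"; python3 -m creep '[0,0,0.02,0, 0,0,0.02,0, 0,0,0.02,0]' | grep -E "pos|force"
```

```text
eef_pos: [0.5559, 0.003, 0.2185]
contact_force: [-3.2, -2.2, 7.5]
eef_pos: [0.5559, 0.003, 0.2181]
contact_force: [-3.8, -1.7, 8.1]
```

```bash
python3 -m creep '[0,0,0.02,0, 0,0,0.02,0, 0,0,0.02,0]' | grep -E "pos|force"; python3 -m creep '[0,0,0.02,0, 0,0,0.02,0, 0,0,0.02,0]' | grep -E "pos|force"
```

```text
eef_pos: [0.5559, 0.003, 0.2176]
contact_force: [-3.3, -1.9, 8.3]
eef_pos: [0.5559, 0.003, 0.2172]
contact_force: [-4.6, -2.2, 7.8]
```

```bash
python3 -m creep '[0,0,0.02,0, 0,0,0.02,0, 0,0,0.02,0]' | grep -E "pos|force"; python3 -m creep '[0,0,0.02,0, 0,0,0.02,0, 0,0,0.02,0]' | grep -E "pos|force"
```

```text
eef_pos: [0.5559, 0.0029, 0.2168]
contact_force: [-3.9, -1.5, 8.9]
eef_pos: [0.5559, 0.0029, 0.2163]
contact_force: [-3.6, -1.8, 9.2]
```

```bash
python3 -m creep '[0,0,0.02,0, 0,0,0.02,0, 0,0,0.02,0]' | grep -E "pos|force"; python3 -m creep '[0,0,0.02,0, 0,0,0.02,0, 0,0,0.02,0]' | grep -E "pos|force"
```

```text
eef_pos: [0.5559, 0.0029, 0.2159]
contact_force: [-3.5, -1.8, 9.4]
eef_pos: [0.5559, 0.0029, 0.2157]
contact_force: [-4.1, -2.1, 9.7]
```

```bash
python3 -m creep '[0,0,0.02,0, 0,0,0.02,0, 0,0,0.02,0]' | grep -E "pos|force"; python3 -m creep '[0,0,0.02,0, 0,0,0.02,0, 0,0,0.02,0]' | grep -E "time|pos|force"
```

```text
eef_pos: [0.5559, 0.0029, 0.2156]
contact_force: [-5.0, -1.8, 11.5]
time: 14.3
eef_pos: [0.5559, 0.0029, 0.2155]
contact_force: [-5.1, -3.1, 12.0]
```

Seat felt at TCP z ≈ 0.2157: travel has stopped and the force is climbing, now 12 N. I'll press slightly more and relax the side load.

```bash
python3 -m creep '[-0.02,0.05,0.02,0, -0.02,0.05,0.02,0, -0.02,0.05,0.02,0, -0.02,0.05,0.02,0]' | grep -E "pos|force"; python3 -m creep '[0,0,0,-0.3, 0,0,0,-0.7, 0,0,0,-1.1, 0,0,0,-1.5, 0,0,0,-2, 0,0,0,-2, 0,0,0,-2]'; python3 -c "
from h import *
plan((.556,.003,.2155),23)"
```

```text
eef_pos: [0.5558, 0.0028, 0.2155]
contact_force: [-3.0, -1.9, 12.4]
time: 15.22
eef_pos: [0.5571, 0.0028, 0.2156]
tcp_rot: [0.972, -0.233, 0.004, -0.001]
contact_force: [0.1, -1.4, 10.4]
opening: 0.136
t 15.2167 pos [0.5571 0.0028 0.2156] yaw -26.97 shift [-0.04  0.01  0.  ] turn -9.99 F [ 0.09 -1.42 10.36] M [0.17  0.024 0.011] open 0.136 q [-0.18  0.02  1.87  0.    1.25  1.86]
```

Turned 10° freely with almost no torque, so it is past the catch. I'll continue to 50°, pressing a touch more.

```bash
python3 -m creep '[0,0,0.02,-0.5, 0,0,0.04,-1, 0,0,0.05,-1.5, 0,0,0.05,-2, 0,0,0.05,-2.5, 0,0,0.05,-3, 0,0,0.05,-3.5, 0,0,0.05,-4, 0,0,0.05,-4.5, 0,0,0.05,-5, 0,0,0.05,-5.5, 0,0,0.05,-6, 0,0,0.05,-6.5, 0,0,0.05,-7, 0,0,0.05,-7.5, 0,0,0.05,-8, 0,0,0.05,-8, 0,0,0.05,-8]'; python3 -c "
from h import *
plan((.556,.003,.2155),23)"
```

```text
time: 16.72
eef_pos: [0.5568, 0.0011, 0.2155]
tcp_rot: [0.994, 0.113, 0.003, 0.002]
contact_force: [-3.0, -3.5, 13.9]
opening: 0.134
t 16.7167 pos [0.5568 0.0011 0.2155] yaw 13.03 shift [-0.01 -0.08 -0.  ] turn -1.99 F [-3.   -3.46 13.94] M [-0.557  0.601 -0.04 ] open 0.134 q [-0.18  0.02  1.87 -0.    1.25  1.16]
```

```bash
python3 -m creep '[0,0,0,-0.4, 0,0,0,-0.8, 0,0,0,-1.2, 0,0,0,-1.6, 0,0,0,-1.6, 0,0,0,-1.6]' | grep -E "pos|force"; python3 -c "
from h import *
plan((.556,.003,.2155),23)"; python3 -m creep '[0,0,0,-0.2, 0,0,0,-0.4, 0,0,0,-0.4, 0,0,0,-0.4]' | grep -E "pos|force"; python3 -c "
from h import *
plan((.556,.003,.2155),23)"
```

```text
eef_pos: [0.5568, 0.001, 0.2155]
contact_force: [-2.2, -4.8, 14.7]
t 17.2167 pos [0.5568 0.001  0.2155] yaw 21.03 shift [-0.   -0.09  0.  ] turn -0.39 F [-2.15 -4.78 14.7 ] M [-0.607  0.577 -0.062] open 0.131 q [-0.18  0.02  1.87 -0.    1.25  1.02]
eef_pos: [0.5568, 0.001, 0.2155]
contact_force: [-3.4, -4.3, 13.3]
t 17.55 pos [0.5568 0.001  0.2155] yaw 23.02 shift [-0.   -0.09  0.  ] turn 0.0 F [-3.44 -4.32 13.33] M [-0.592  0.579 -0.097] open 0.133 q [-0.18  0.02  1.87 -0.    1.25  0.99]
```

```bash
python3 -m creep '[0,0,0,-0.2, 0,0,0,-0.4, 0,0,0,-0.4, 0,0,0,-0.4]' | grep -E "pos|force"; python3 -c "
from h import *
plan((.556,.003,.2155),23)"; python3 -m creep '[0,0,0,-0.2, 0,0,0,-0.3, 0,0,0,-0.3, 0,0,0,-0.3]' | grep -E "pos|force"; python3 -c "
from h import *
plan((.556,.003,.2155),23)"
```

```text
eef_pos: [0.5568, 0.001, 0.2155]
contact_force: [-2.8, -4.0, 14.5]
t 17.8833 pos [0.5568 0.001  0.2155] yaw 25.01 shift [ 0.   -0.09  0.  ] turn 0.4 F [-2.76 -4.05 14.46] M [-0.628  0.587 -0.182] open 0.135 q [-0.18  0.02  1.87 -0.    1.25  0.96]
eef_pos: [0.5568, 0.0011, 0.2156]
contact_force: [-2.1, -4.8, 14.4]
t 18.2167 pos [0.5568 0.0011 0.2156] yaw 26.49 shift [ 0.   -0.08  0.  ] turn 0.7 F [-2.05 -4.75 14.43] M [-0.533  0.633 -0.209] open 0.134 q [-0.18  0.02  1.87 -0.    1.25  0.93]
```

Torque rose to 0.2 N·m and levelled off at about 60°, which is the stop. I'll back off 1.5°, relax the side load and lift slowly.

```bash
python3 -m creep '[-0.03,0.03,0,0.3, -0.03,0.03,-0.04,0.3, -0.03,0.03,-0.08,0.3, -0.03,0.03,-0.12,0.3, -0.03,0.03,-0.16,0.3, -0.03,0.03,-0.2,0.3, -0.03,0.03,-0.24,0.3, -0.03,0.03,-0.28,0.3, -0.03,0.03,-0.32,0.3, -0.03,0.03,-0.36,0.3, -0.03,0.03,-0.40,0.3,-0.03,0.03,-0.44,0.3,-0.03,0.03,-0.44,0.3,-0.03,0.03,-0.44,0.3]';python3 -c "
from h import *
plan((.556,.003,.2155),23)"
```

```text
time: 19.38
eef_pos: [0.5563, 0.0011, 0.2237]
tcp_rot: [0.976, 0.217, 0.003, 0.001]
contact_force: [1.3, -1.9, 5.8]
opening: 0.129
t 19.3833 pos [0.5563 0.0011 0.2237] yaw 25.04 shift [ 0.02 -0.08  0.33] turn 0.41 F [ 1.31 -1.86  5.81] M [-0.203 -0.285 -0.019] open 0.129 q [-0.18  0.01  1.86  0.    1.27  0.95]
```

```bash
python3 -m creep '[0,0,-0.04,0, 0,0,-0.08,0, 0,0,-0.12,0, 0,0,-0.16,0, 0,0,-0.2,0, 0,0,-0.24,0, 0,0,-0.28,0, 0,0,-0.28,0,0,0,-0.28,0]';python3 -c "
from h import *
plan((.556,.003,.2155),23)"
```

```text
time: 20.13
eef_pos: [0.5539, 0.0015, 0.2288]
tcp_rot: [0.976, 0.217, -0.0, -0.0]
contact_force: [2.4, -0.2, 4.4]
opening: 0.133
t 20.1333 pos [0.5539 0.0015 0.2288] yaw 25.04 shift [ 0.1  -0.02  0.53] turn 0.41 F [ 2.35 -0.25  4.43] M [-0.087 -0.448  0.016] open 0.133 q [-0.18  0.    1.85  0.    1.28  0.95]
```

```bash
python3 -m creep '[0.03,0,-0.04,0, 0.05,0,-0.08,0, 0.05,0,-0.12,0, 0.05,0,-0.16,0, 0.05,0,-0.2,0, 0.05,0,-0.24,0, 0.05,0,-0.28,0, 0.05,0,-0.32,0,0.05,0,-0.36,0,0.05,0,-0.4,0,0.05,0,-0.4,0,0.05,0,-0.4,0]';python3 -c "
from h import *
plan((.556,.003,.2155),23)"
```

```text
time: 21.13
eef_pos: [0.5553, 0.0018, 0.2393]
tcp_rot: [0.976, 0.217, 0.0, 0.0]
contact_force: [0.3, 0.2, -1.8]
opening: 0.134
t 21.1333 pos [0.5553 0.0018 0.2393] yaw 25.04 shift [ 0.04 -0.03  0.95] turn 0.41 F [ 0.31  0.16 -1.78] M [-0.018 -0.05   0.002] open 0.134 q [-0.18 -0.    1.84  0.    1.3   0.95]
```

Only the cap's weight is left on the wrist. Lifting clear.

```bash
python3 -m creep '[0,0,-0.1,0, 0,0,-0.3,0, 0,0,-0.6,0, 0,0,-1,0, 0,0,-1.5,0, 0,0,-2,0, 0,0,-2.5,0, 0,0,-3,0, 0,0,-3,0, 0,0,-3,0]'|grep -E "time|force|open";python3 - <<'E'
from h import *
plan((.5125,.3486,.32),None)
im=imaging.read_camera("scene");cv2.imwrite("pics/s5.png",cv2.convertScaleAbs(cv2.resize(im[110:290,180:400,::-1],None,fx=3.5,fy=3.5,interpolation=cv2.INTER_CUBIC),alpha=1.5))
E
```

```text
time: 21.97
contact_force: [-0.2, 0.6, -1.2]
opening: 0.136
t 21.9667 pos [0.5558 0.0018 0.3156] yaw 25.04 shift [  4.3  -13.3   -0.19] turn None F [-0.15  0.58 -1.18] M [-0.021  0.005 -0.004] open 0.136 q [-0.18 -0.04  1.74  0.    1.44  0.95]
```

View pics/s5.png

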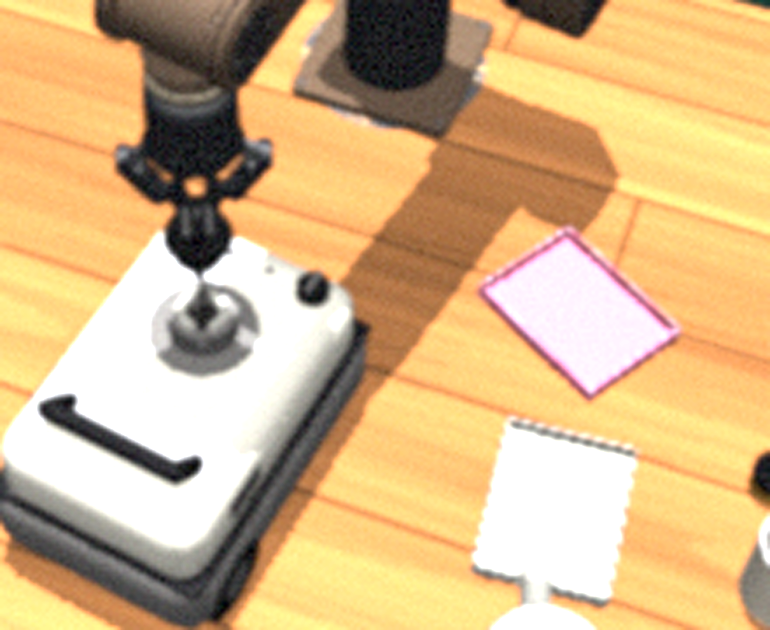

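The cap is out, held at about (197,240), and the empty neck is at (205,310). Carrying it to the steel tray, a little towards the robot to keep clear of the kettle's spout.

```bash
python3 -m creep '[0.12,-0.45,0,0, 0.36,-1.35,0,0, 0.72,-2.7,0,0, 1.1,-4.0,0,0, 1.45,-5.4,0,0, 1.8,-6.7,0,0, 2.15,-8.0,0,0, 2.5,-9.4,0,0, 2.85,-10.7,0,0, 3.2,-12,0,0, 3.45,-12.9,0,0, 3.6,-13.4,0,0, 3.65,-13.57,0,0, 3.65,-13.57,0,0, 3.65,-13.57,0,0]'|grep -E "time|force|open";python3 - <<'E'
from h import *
plan((.495,.348,.06),None)
E
python3 -m creep '[0,0,0.5,0, 0,0,1.5,0, 0,0,2.7,0, 0,0,4,0, 0,0,5.3,0, 0,0,6.6,0, 0,0,7.9,0, 0,0,9,0, 0,0,9.6,0, 0,0,9.8,0, 0,0,9.8,0, 0,0,9.8,0]';python3 - <<'E'
from h import *
plan((.495,.348,.0263),None)
im=imaging.read_camera("scene");cv2.imwrite("pics/s6.png",cv2.convertScaleAbs(cv2.resize(im[170:300,290:440,::-1],None,fx=4.5,fy=4.5,interpolation=cv2.INTER_CUBIC),alpha=1.5))
E
```

```text
time: 23.27
contact_force: [0.3, 0.2, -1.9]
opening: 0.131
t 23.2667 pos [0.4944 0.3471 0.3136] yaw 25.02 shift [ 0.05 -0.03 10.14] turn None F [ 0.28  0.17 -1.94] M [ 0.034  0.017 -0.024] open 0.131 q [ 0.44  0.07  1.63 -0.    1.44  1.58]
time: 24.27
eef_pos: [0.4951, 0.3473, 0.0697]
tcp_rot: [0.976, 0.216, 0.001, -0.0]
contact_force: [0.5, 1.0, -0.4]
opening: 0.136
t 24.2667 pos [0.4951 0.3473 0.0697] yaw 24.98 shift [ 0.   -0.03  1.74] turn None F [ 0.47  0.95 -0.42] M [0.014 0.018 0.027] open 0.136 q [ 0.44  0.28  1.85 -0.    1.01  1.58]
```

View pics/s6.png

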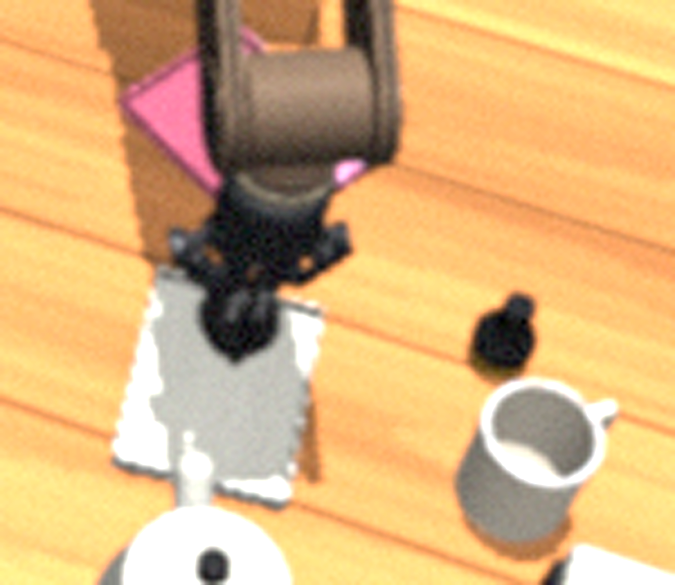

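The cap is above the tray at (238,325) with its edge well inside the rim. Lowering, then feeling for the floor.

```bash
python3 -m creep '[0,0,0.4,0, 0,0,0.8,0, 0,0,1.1,0, 0,0,1.3,0, 0,0,1.45,0, 0,0,1.5,0, 0,0,1.5,0, 0,0,1.5,0]'|grep -E "pos|force";python3 -m creep '[0,0,0.03,0, 0,0,0.06,0, 0,0,0.08,0, 0,0,0.08,0]'|grep -E "pos|force";python3 -m creep '[0,0,0.03,0, 0,0,0.06,0, 0,0,0.06,0, 0,0,0.06,0]'|grep -E "time|pos|force"
```

```text
eef_pos: [0.4945, 0.348, 0.0317]
contact_force: [0.6, -0.6, -1.0]
eef_pos: [0.4943, 0.3479, 0.0296]
contact_force: [-0.7, -0.4, -1.4]
time: 25.65
eef_pos: [0.4943, 0.3478, 0.028]
contact_force: [-0.1, 0.7, -1.7]
```

```bash
python3 -m creep '[0,0,0.02,0, 0,0,0.04,0, 0,0,0.04,0, 0,0,0.04,0]'|grep -E "pos|force";python3 -m creep '[0,0,0.02,0, 0,0,0.04,0, 0,0,0.04,0, 0,0,0.04,0]'|grep -E "time|pos|force"
```

```text
eef_pos: [0.4943, 0.3478, 0.027]
contact_force: [-0.3, 0.7, -1.6]
time: 26.32
eef_pos: [0.4945, 0.3479, 0.0266]
contact_force: [-1.5, -1.0, 1.7]
```

Contact at the expected height (TCP 0.0266). Releasing.

```bash
python3 -m creep '[0,0,0,0, 0,0,0,0]' 255 20|grep -E "force|open"; python3 -m creep '[0,0,0,0, 0,0,0,0, 0,0,0,0,0,0,0,0,0,0,0,0]' 120 20; python3 -m creep '[0,0,-0.1,0, 0,0,-0.4,0, 0,0,-1,0, 0,0,-2,0, 0,0,-3,0, 0,0,-4,0, 0,0,-5,0, 0,0,-6,0, 0,0,-6,0, 0,0,-6,0]' 60; python3 - <<'E'
from h import *
for c,b in(("scene",(290,170,150,130)),("top",(95,115,130,120))):
    im=imaging.read_camera(c);x,y,w,h=b
    cv2.imwrite(f"pics/{c}7.png",cv2.convertScaleAbs(cv2.resize(im[y:y+h,x:x+w,::-1],None,fx=4.5,fy=4.5,interpolation=cv2.INTER_CUBIC),alpha=1.5))
E
```

```text
contact_force: [-1.7, -0.8, 3.7]
opening: 0.135
time: 26.9
eef_pos: [0.4943, 0.3478, 0.0259]
tcp_rot: [0.976, 0.217, -0.0, 0.0]
contact_force: [-0.7, -0.2, 0.0]
opening: 0.531
time: 27.73
eef_pos: [0.4956, 0.3485, 0.1791]
tcp_rot: [0.976, 0.217, 0.003, -0.001]
contact_force: [-0.5, 0.5, -0.7]
opening: 0.765
```

View pics/scene7.png

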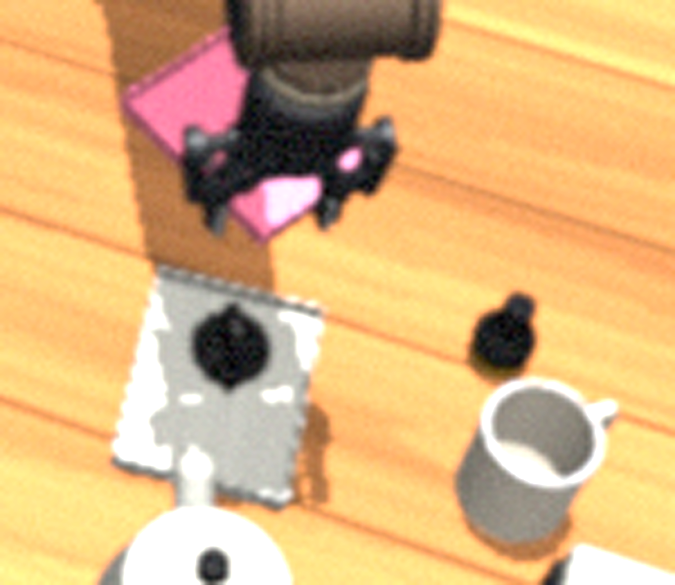

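View pics/top7.png

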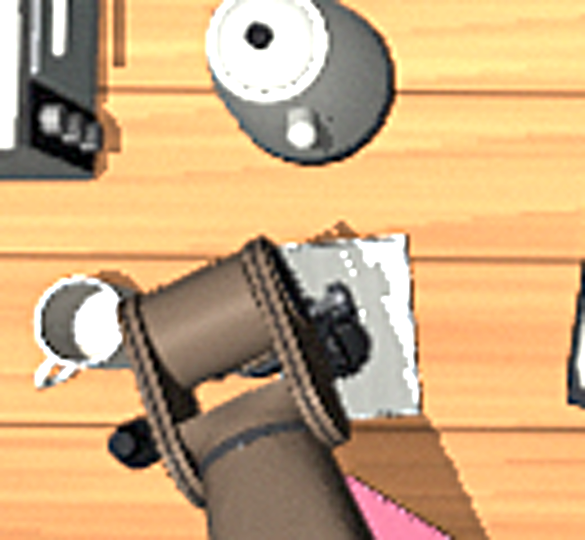

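The scene view shows the cap upright on the tray floor at (231,348), clear of the gripper. The tray hasn't shifted. One numeric check, then I hand in.

```bash
python3 - <<'E'
from h import *
print("pred body top",proj("scene",[.4945,.348,.046])*1, "seen ~",(341.2,247.2), "bar top pred",proj("scene",[.4945,.348,.068]))
im=imaging.read_camera("scene")
for k in imaging.silhouettes("scene","cap_grip")[:2]:print(k["p"],k["uv"],atz("scene",k["uv"],.046))
for n in ("tray","jar","mug","brush_nozzle","funnel","spray","tin"):
    print(n,[np.round(x["uv"],1).tolist() for x in imaging.silhouettes("scene",n)[:2]])
plan((0,0,0))
E
```

```text
pred body top [[340.91890104 245.39453693]] seen ~ (341.2, 247.2) bar top pred [[341.86455414 242.09548877]]
0.7 [337.7, 244.6] [0.49562584 0.3371556  0.046     ]
tray [[336.5, 192.9], [338.1, 256.5]]
jar [[160.8, 177.1]]
mug [[407.4, 271.1]]
brush_nozzle [[398.3, 243.9]]
funnel [[121.7, 159.2]]
spray [[124.7, 222.0], [229.6, 229.6]]
tin [[105.6, 181.8]]
t 28.2833 pos [0.4942 0.3478 0.1756] yaw 25.04 shift [-23.79   4.24   7.04] turn None F [ 0.44 -0.74 -0.3 ] M [-0.028 -0.006  0.02 ] open 0.763 q [ 0.45  0.16  1.79 -0.    1.2   1.58]
```

```bash
python3 -c "
from plant import ctrl
print(ctrl.sign_off())"
```

```text
the job is handed in; nothing more can be done
None
```

The cap is out of the steam cleaner and standing upright in the steel tray, released, and the job was handed in at about 28 s of the 48 s allowed. No verdict came back.

- **Grip:** The first try closed on nothing, because the finger ends sit about 24 mm behind the reported TCP. I found the bar top by touching it at 6 N, went lower and gripped it. The fingers stopped at 13 mm, which matches the bar.
- **Unlocking:** I pressed down about 10 mm until it seated. The force then stayed between 10 and 15 N while I turned it 60° anticlockwise. Torque levelled off at 0.2 N·m at the stop. I backed off 1.5° and lifted slowly, until the wrist carried only the cap's weight.
- **Placing:** It touched the tray floor at the expected height. I opened the fingers and raised the arm clear.

**Last checks:**
- The picture shows the cap upright, about 18 mm from the tray's centre lengthwise, seen within 2 pixels of where I expected it.
- The network's position for the cap was about 11 mm off to the side, still well inside the limits.
- The bystanders were found within 3 pixels of where they started.
- The tray's outline centre shifted by about 4 pixels, which I put down to the cap now covering part of it; its edges look unmoved.
- The spray search also returned a second hit on the cleaner, which I took as false.

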